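# Pack the bench dewar with the right goblet

### The arm

A 6-joint arm with a two-finger parallel gripper is mounted at the origin on the work surface. World frame = base frame: x ahead of the robot, y to its left, z up, the work surface at z = 0. Lengths are in m, angles in rad, forces in N, time in s.
With the tool pointing down it reaches from about 0.3 to 0.875 m from the base axis. Payload 4.2 kg.
Tool frame: the origin (TCP) lies between the finger pads; the fingertips stand arm.tcp_to_tips ahead of it and the grasp point (between the pads) is the TCP (arm.tcp_to_tips is the distance from the TCP to the fingertips, in m); z points along the fingers, y is the line along which they close (so a half turn about z gives the same grasp; the last joint's range is limited). The gripper opens to 85 mm and grips with 20 to 120 N. Pads are 22 mm wide; open, the fingers measure 114 mm over their backs; the gripper's body (76 mm by 85 mm) begins 54 mm behind the grasp point. The pads swing forward as they close: fully open they stand 13 mm farther back than shut.
Start: joints at [1.087, 0.32, 1.565, -0, 1.257, -0.02], TCP at [0.257, 0.514, 0.229] pointing down, gripper open.
Joint ranges: [-3.11, 3.11], [-0.84, 2.01], [0.21, 2.61], [-1.34, 4.49], [0.05, 2.63], [-2.56, 2.56]. Speed limits (rad/s): [2.57, 2.57, 3.14, 3.14, 3.14, 3.14].

### API

Orientations are given as a unit quaternion [x, y, z, w].
In Python, from station import arm, optics, workorder gives the robot as it stands. The module is installed in compiled form; this text tells all that it offers.
- The arm moves only by the tool carry_out, never from a script. Its argument "series" is one flat list of numbers, 7 for each row, row after row: the shift along the world's x, y, z in units of 40 mm (1.0 is 40 mm), then the turn, a rotation vector about the world's x, y, z in degrees, then the finger opening in mm, from 0 to 85.4. A call has 1 to 5 rows; each row is the pose to reach, as a shift and turn from the pose commanded when the call began; what a row does not reach only later rows make up. A row lasts 1/10 s, in which the tool goes at most 50 mm and 8.59 degrees, less where a joint would pass 70% of its speed; a pose out of reach is approached as far as the arm can. A call with a gripper value outside its range is refused whole. The fingers move at their own pace and stop on an object; the grip force is fixed at half the most. Time passes only in rows, so rows that repeat a pose let the fingers close. It gives the time, the measured TCP pose, the force, the opening and the grip force at its end, in the units of the state.
- arm.get_obs(): the state, without advancing time (a new reading comes with each control period).
- optics.read_camera(name): name is "side" or "top" or "wrist"; returns the picture (384x512x3 uint8, red, green, blue); there is no depth.
- optics.camera_info(name): a dict with "mtx" (3x3 intrinsics, pixels), "camera_from_world" (4x4, takes a point from world to camera coordinates). Camera axes: x right, y down, z forward; pixel columns grow to the right and rows downward; lengths in m; the calibration is good to about 2 mm. A picture is of the moment at which its call begins: read the wrist's pose just before it. camera_info takes no time and is no camera call; for the wrist camera it gives the pose at the moment of the call.
- workorder.hand_in(): hands the job in; it is judged then, once.
The state is a dict: "clock": time; "q": joint angles; "joint_vel": joint speeds; "joint_torque": joint torques, N m; "position": TCP position; "tcp_rot": TCP orientation; "force": force on the tool from outside, world axes, zero at the start; "torque": the same for the moment, N m; "grip_width": finger opening in m; "grip_force": force on a finger pad.
Only numpy, scipy, OpenCV 4.12 (cv2) and the standard library are available. Lean on these libraries where they do the work, as an engineer would, in place of code of your own. Each camera call takes 0.05 s, during which the arm holds its last target. There are 200 camera calls.

### The job

First park the green goblet out of the way in the white holder. Then pack the cream bench dewar for transport, in this order: the steel canister into the dewar, the yellow goblet into the canister, and the blue cap on the yellow goblet with its pink plug inside the goblet's mouth. Lower each thing all the way down before letting go of it, leave it standing upright, and leave the timer, the computer mouse and the vial where they are.

Things in the scene. Friction and masses are not known exactly. Their poses are not given: they have to be found in the camera images.
- dewar: Bench dewar, fixed, its place varies: cream round body 160 mm across (widest at 50 mm height), with a grey neck, open at the top. Origin: centre of its underside, on the table; z up. The neck's rim is 90 mm above the table, outside diameter 100 mm; the round well inside is 84 mm in diameter and its flat floor is 30 mm above the origin. The well is on the origin's axis. The canister goes in it and then stands 40 mm out of the rim.
- holder: White goblet holder, fixed, its place varies: base plate 100 x 100 x 8 mm with a round upright tube on it, outside diameter 68 mm, inside 60 mm, rim 49 mm above the table. Origin: centre of its underside, on the table; z up. The flat floor inside the tube is 8 mm above the origin. The green goblet goes in it.
- canister: Loose steel canister: plain straight open-topped cup, outside diameter 64 mm, 100 mm tall, wall 2.5 mm, inside diameter 59 mm, its inner floor 4 mm above its origin, 250 g (varies by a third). Origin: centre of its underside; z up along its axis. Stands upright on the table. Grip it across its outside near the top, so that the fingertips stay above the dewar's rim, which comes 60 mm above the canister's underside when it is home.
- green_goblet: Loose green goblet: slim straight open-topped plastic cup, outside diameter 40 mm, 126 mm tall, inside diameter 36 mm, 80 g, with sample straws inside (ending 36 mm below the rim). Origin: centre of its underside; z up along its axis. Stands upright on the table. Same shape as the yellow goblet.
- yellow_goblet: Loose yellow goblet: as the green one, but yellow (outside diameter 40 mm, 126 mm tall, inside diameter 36 mm, 80 g). Origin: centre of its underside; z up along its axis. Stands upright on the table. Once it is in the canister, its top 30 mm stand out of the canister's rim: grip it within these.
- cap: Loose blue cap, 62 mm tall, 60 g, standing upright on the table on its pink plug. Origin: centre of the plug's underside; z up along its axis. From below: pink round plug, 24 mm in diameter (20 mm at its foot), 0 to 22 mm; blue flange, 56 mm in diameter, 22 to 32 mm; blue round grip knob, 30 mm in diameter, 32 to 62 mm. On the goblet, the flange lies flat on the rim and the cap's origin is 104 mm above the goblet's origin.
- timer: Bystander: white bench timer, 65 x 65 x 18 mm, with a dark display, lying on the table. Origin: centre of its underside.
- mouse: Bystander: black computer mouse, 98 x 58 x 30 mm, on the table. Origin: centre of its underside, x along its length.
- vial: Bystander: small jar with an orange lid, diameter 36 mm, 50 mm tall, on the table. Origin: centre of its underside.
There are look-alikes about, which are no part of the job. There is more than one size of the canister; the job needs the smallest.

How it is judged:
On the way, in this order (a step that is already met when the one before it is completed fails the run):
1. the green goblet is lowered, in the gripper, onto the floor of the white holder (floor or rim within 15 mm below) (horizontal distance between green_goblet and holder below 0.014 m and z of green_goblet in the frame of holder between 0 and 0.023 m and angle between green_goblet's own z axis and vertical below 0.3 rad and contact force between the fingers and green_goblet above 0.3 N), for 0.05 s.
2. the steel canister is lowered, in the gripper, onto the floor of the dewar (floor or rim within 15 mm below) (horizontal distance between canister and dewar below 0.014 m and z of canister in the frame of dewar between 0.022 and 0.045 m and angle between canister's own z axis and vertical below 0.3 rad and contact force between the fingers and canister above 0.3 N), for 0.05 s.
3. the yellow goblet is lowered, in the gripper, onto the floor of the canister (floor or rim within 15 mm below) (horizontal distance between yellow_goblet and canister below 0.014 m and z of yellow_goblet in the frame of canister between -0.004 and 0.019 m and angle between yellow_goblet's own z axis and vertical below 0.3 rad and contact force between the fingers and yellow_goblet above 0.3 N), for 0.05 s.
4. the cap is lowered, in the gripper, onto the yellow goblet's rim (floor or rim within 15 mm below) (horizontal distance between cap and yellow_goblet below 0.012 m and z of cap in the frame of yellow_goblet between 0.096 and 0.119 m and angle between cap's own z axis and vertical below 0.3 rad and contact force between the fingers and cap above 0.3 N), for 0.05 s.
At the end, for the whole second after the job is handed in: Green goblet on the holder's floor, canister on the dewar's floor, yellow goblet on the canister's floor (each within 6 mm in height, axes within 14 mm), cap's flange on the yellow goblet's rim (within 6 mm in height, 12 mm sideways); all upright within 0.12 rad and at rest (horizontal distance between green_goblet and holder below 0.014 m and z of green_goblet in the frame of holder between 0.002 and 0.014 m and angle between each of green_goblet, canister, yellow_goblet, cap's own z axis and vertical below 0.12 rad and linear speed of each of green_goblet, canister, yellow_goblet, cap below 0.02 m/s and angular speed of each of green_goblet, canister, yellow_goblet, cap below 0.2 rad/s and horizontal distance between canister and dewar below 0.014 m and z of canister in the frame of dewar between 0.024 and 0.036 m and horizontal distance between yellow_goblet and canister below 0.014 m and z of yellow_goblet in the frame of canister between -0.002 and 0.01 m and horizontal distance between cap and yellow_goblet below 0.012 m and z of cap in the frame of yellow_goblet between 0.098 and 0.11 m); the robot touches nothing.
It fails at once if the bench timer is moved by more than 30 mm (distance of timer from where it was at the start of the episode above 0.03 m).
It fails at once if the computer mouse is moved by more than 30 mm (distance of mouse from where it was at the start of the episode above 0.03 m).
It fails at once if the vial is moved by more than 30 mm (distance of vial from where it was at the start of the episode above 0.03 m).
It fails at once if the yellow goblet is put into the canister while the canister is not in the dewar (horizontal distance between yellow_goblet and canister below 0.02 m and z of yellow_goblet in the frame of canister between -0.01 and 0.08 m and horizontal distance between canister and dewar above 0.03 m).
It fails at once if the cap is put on the yellow goblet while that is not in the canister (horizontal distance between cap and yellow_goblet below 0.015 m and z of cap in the frame of yellow_goblet between 0.09 and 0.118 m and horizontal distance between yellow_goblet and canister above 0.03 m).
It also fails if it takes over 128 s, if anything falls off the work surface, if the arm or the gripper's body presses on something with over 40 N, if the wrist force passes 120 N, or if a joint passes its speed limit or range.

## Working session

There is one attempt and no reset: what is moved stays moved. The work goes in short steps, Python scripts to look and compute and a tool call to move; the robot and the scene stay as the last step left them, time stands still between calls to the robot, and variables do not carry over. Pictures are saved under pics/ and viewed, at most 14 in all, crops included, and the job is handed in when it is done.

Besides the shell and the picture viewer there is one more tool, called after ">>>" in YAML: its name, and indented under it one key for each argument. carry_out: Moves the arm, as the interface text tells. Its arguments: {"type":"object","properties":{"series":{"type":"array"}},"required":["series"]}

```bash
mkdir -p pics; python3 - <<'E'
from station import arm, optics
import cv2, numpy as np
o=arm.get_obs(); print({k:np.round(v,3).tolist() for k,v in o.items()}, arm.tcp_to_tips)
for n in("side","top"):
    im=optics.read_camera(n); np.save(f"pics/{n}0.npy",im)
    cv2.imwrite(f"pics/{n}0.png",cv2.resize(im[:,:,::-1],(800,600),interpolation=cv2.INTER_CUBIC))
    i=optics.camera_info(n); print(n,np.round(i["mtx"],1).tolist(),np.round(i["camera_from_world"],3).tolist())
E
```

```text
{'clock': 0.0, 'q': [1.087, 0.32, 1.566, 0.0, 1.257, -0.02], 'joint_vel': [0.0, -0.001, -0.001, -0.001, -0.001, 0.0], 'joint_torque': [-0.0, -41.551, -23.416, -0.0, 0.008, -0.0], 'position': [0.257, 0.514, 0.228], 'tcp_rot': [0.23, 0.973, -0.001, -0.0], 'force': [-0.012, -0.038, 0.127], 'torque': [-0.036, -0.0, -0.031], 'grip_force': 0.0, 'grip_width': 0.085} 0.019
side [[449.0, 0.0, 261.4], [0.0, 449.0, 192.2], [0.0, 0.0, 1.0]] [[0.711, -0.703, -0.022, -0.387], [-0.365, -0.341, -0.866, 0.207], [0.601, 0.624, -0.499, 0.787], [0.0, 0.0, 0.0, 1.0]]
top [[496.3, 0.0, 254.1], [0.0, 496.3, 189.0], [0.0, 0.0, 1.0]] [[-0.002, -1.0, 0.022, -0.055], [-0.999, 0.001, -0.049, 0.486], [0.049, -0.022, -0.999, 1.26], [0.0, 0.0, 0.0, 1.0]]
```

View pics/top0.png

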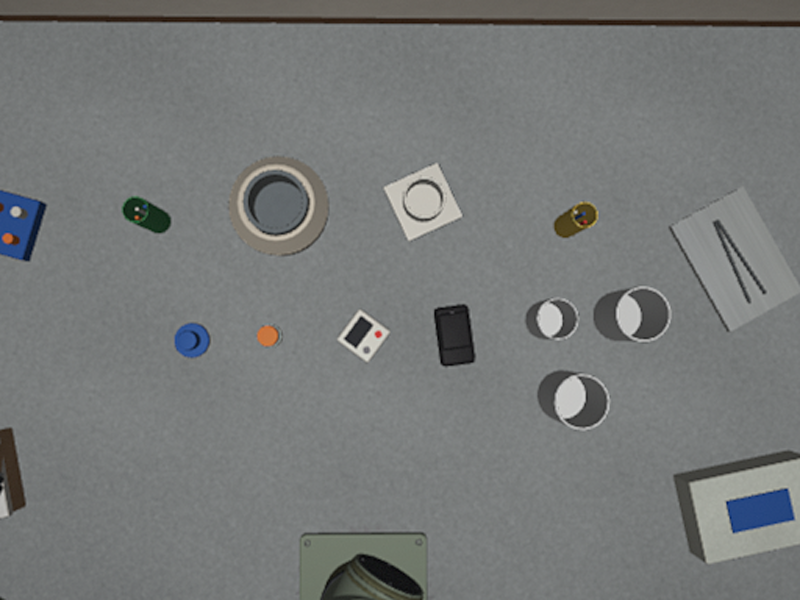

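View pics/side0.png

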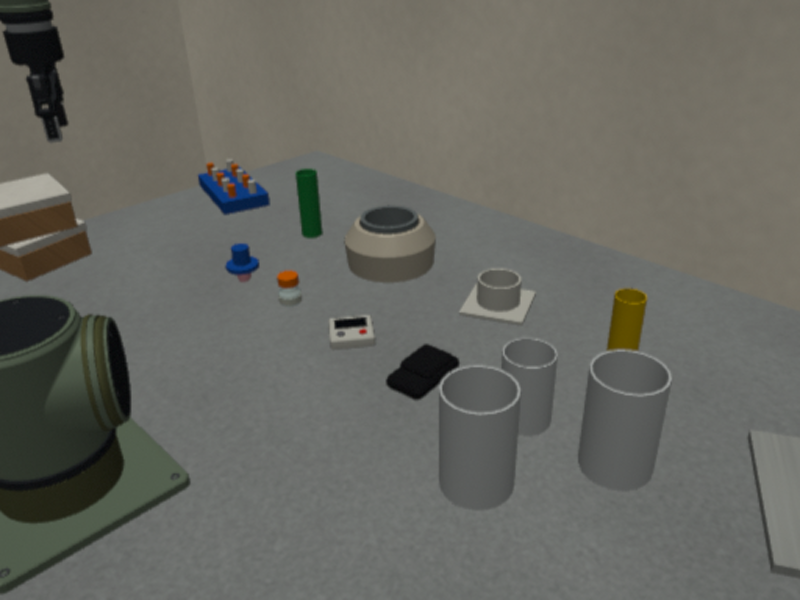

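Top view (800 px frame):
- The green goblet's rim is at (135,210), with no second green one. The yellow goblet's rim is at (583,215).
- The dewar is at (278,205), the holder at (423,200) and the cap at (192,340).
- The vial is at (268,336), the timer at (363,335) and the mouse at (454,335).
- Canister candidates are (552,319) small, (640,314) large and (580,401) large. I choose (552,319).
- Things that could be mistaken for job parts: the blue rack at (10,225) and the box with a blue label at (760,510) against the cap, and the vial at (268,336).

Now a close crop and measurements.

```bash
cat > h.py <<'E'
import numpy as np, cv2
from station import arm, optics
def ray(name,uv,z,info=None):
    i=info or optics.camera_info(name); T=np.array(i["camera_from_world"]); R=T[:3,:3]; c=-R.T@T[:3,3]
    uv=np.atleast_2d(uv).astype(float)
    d=np.c_[uv,np.ones(len(uv))]@np.linalg.inv(i["mtx"]).T@R
    return c+d*((z-c[2])/d[:,2])[:,None], c
def blob(mask,near,maxd=40):
    n,l,s,c=cv2.connectedComponentsWithStats(mask.astype(np.uint8),connectivity=8)
    k=[j for j in range(1,n) if s[j,4]>15 and np.hypot(*(c[j]-near))<maxd]
    return l==max(k,key=lambda j:s[j,4])
def rimc(name,m,z,R):
    "centre of a rim of radius R at height z from the silhouette of a vertical cup seen from above"
    v,u=np.nonzero(m); P,c=ray(name,np.c_[u,v],z); P=P[:,:2]-c[:2]
    d=P.mean(0); 
    for _ in range(3):
        d/=np.linalg.norm(d); e=np.array([-d[1],d[0]]); a=P@d; b=P@e
        ctr=d*(a.max()-R)+e*(b.max()+b.min())/2; d=ctr.copy()
    return ctr+c[:2], b.max()-b.min()
E
python3 - <<'E'
from h import *
im=np.load("pics/top0.npy"); hsv=cv2.cvtColor(im,cv2.COLOR_RGB2HSV); H,S,V=cv2.split(hsv)
k=1/1.5625
def rep(n,m,z,R): print(n,*[np.round(a,4) for a in rimc("top",m,z,R)],m.sum())
# goblets: hull of colour mask filled
def fill(m):
    c,_=cv2.findContours(m.astype(np.uint8),0,2); o=np.zeros(m.shape,np.uint8); cv2.drawContours(o,[cv2.convexHull(np.vstack(c))],-1,1,-1); return o>0
g=fill(blob((H>50)&(H<85)&(S>100),(93,137))); rep("green",g,.126,.02)
y=fill(blob((H>18)&(H<35)&(S>120),(369,140))); rep("yellow",y,.126,.02)
b=blob((H>100)&(H<125)&(S>120),(122,217)); 
c=blob((H>100)&(H<125)&(S>120),(122,217)); (u,v),r=cv2.minEnclosingCircle(np.argwhere(c)[:,::-1].astype(np.float32)); p=ray("top",(u,v),.032)[0]; print("cap flange",(u,v),r,p.round(4))
w=blob((V>150)&(S<45),(271,129)); rect=cv2.minAreaRect(np.argwhere(w)[:,::-1].astype(np.float32)); print("holder",rect,ray("top",rect[0],.008)[0].round(4))
crop=lambda x,y,s:cv2.resize(im[y-s:y+s,x-s:x+s,::-1],(400,400),interpolation=cv2.INTER_CUBIC)
cv2.imwrite("pics/crop1.png",np.hstack([crop(178,131,36),crop(353,204,25)]))
E
```

```text
green [0.6103 0.3362] 0.0365 449
yellow [ 0.6018 -0.3345] 0.0378 405
cap flange (122.31356048583984, 217.3474578857422) 10.941333770751953 [[0.4146 0.2745 0.032 ]]
holder ((270.4194641113281, 128.5756072998047), (38.13429641723633, 38.27398681640625), 65.224853515625) [[ 0.6431 -0.0988  0.008 ]]
```

View pics/crop1.png

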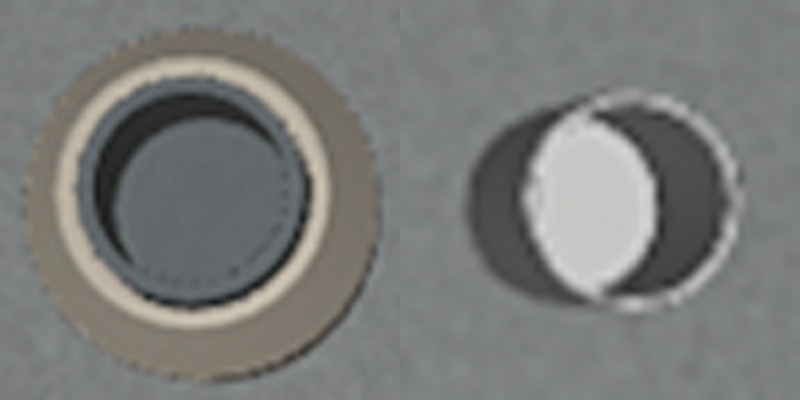

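The crop shows the dewar's grey neck ring centred at (194,192), about image (176.9,129.6), radius 20.9 px against 20.7 expected. The chosen canister's rim is centred at (633,201), about image (357.1,204.1), radius 13.7 px against 13.5 expected for 64 mm, so it is the smallest one. I'll refine these with contours and check them in the side view.

```bash
python3 - <<'E'
from h import *
im=np.load("pics/top0.npy"); hsv=cv2.cvtColor(im,cv2.COLOR_RGB2HSV); H,S,V=cv2.split(hsv)
def hullfit(m):
    h=cv2.convexHull(np.argwhere(m)[:,::-1].astype(np.float32)); return cv2.minEnclosingCircle(h), cv2.fitEllipse(h)
yy,xx=np.mgrid[:384,:512]
for n,m,z in(("canister",blob((V>145)&(S<40)&(np.hypot(xx-357,yy-204)<17),(357,204)),.1),
  ("dewar neck",blob(((H>90)&(H<130)|(V<70))&(np.hypot(xx-177,yy-129.6)<22.5),(177,130)),.09)):
    (c,r),e=hullfit(m); p,cam=ray("top",[c,e[0]],z); print(n,np.round(c,1),round(r,2),np.round(e[0],1),np.round(e[1],1),p.round(4).tolist(),cam.round(3))
# side check: project estimated rim centres/bases and compare with masks
s=np.load("pics/side0.npy"); hs=cv2.cvtColor(s,cv2.COLOR_RGB2HSV); i=optics.camera_info("side")
def proj(p): 
    q=np.array(i["camera_from_world"])[:3]@np.r_[p,1]; return (np.array(i["mtx"])@q/q[2])[:2]
def sil(n,lo,hi,near,xy,R,h,z0=0):
    m=blob((hs[...,0]>lo)&(hs[...,0]<hi)&(hs[...,1]>100),near); v,u=np.nonzero(m)
    t=np.linspace(0,6.3,100); P=np.array([proj([xy[0]+R*np.cos(a),xy[1]+R*np.sin(a),z]) for z in(z0,h) for a in t])
    print(n,"mask u",u.min(),u.max(),"v",v.min(),v.max(),"pred",P.min(0).round(1),P.max(0).round(1))
sil("green",50,85,(198,130),(.6103,.3362),.02,.126)
sil("yellow",18,35,(402,205),(.6018,-.3345),.02,.126)
sil("cap flange",100,125,(155,168),(.4146,.2745),.028,.032,.022)
E
```

```text
canister [350.5 204. ] 11.1 [351.5 204. ] [15.3 21.7] [[0.4458, -0.285, 0.1], [0.4459, -0.2874, 0.1]] [ 0.425 -0.028  1.283]
dewar neck [176.2 129.1] 20.88 [176.3 129.2] [40.3 41.6] [[0.6274, 0.1333, 0.09], [0.6272, 0.1332, 0.09]] [ 0.425 -0.028  1.283]
green mask u 190 205 v 108 151 pred [188.1 107.2] [205.7 152.1]
yellow mask u 389 413 v 185 223 pred [383.5 183.5] [412.  246.6]
cap flange mask u 144 165 v 156 175 pred [142.9 162.8] [164.9 175.7]
```

>>> carry_out:
  series: [1,-0.5,0,0,0,0,85,2,-1,0,0,0,0,85,3,-1.5,0,0,0,0,85,4,-2,0,0,0,0,85,5,-2.5,0,0,0,0,85]

```text
clock: 0.6
position: [0.4585, 0.4131, 0.2282]
tcp_rot: [0.23, 0.973, -0.0, -0.0]
force: [0.3, 1.2, -0.3]
grip_width: 0.0848
grip_force: 0.0
```

>>> carry_out:
  series: [1,-0.5,0,0,0,0,85,2,-1,0,0,0,0,85,3,-1.5,0,0,0,0,85,3.84,-1.93,0,0,0,0,85,3.84,-1.93,0,0,0,0,85]

```text
clock: 1.1
position: [0.6147, 0.3339, 0.2269]
tcp_rot: [0.232, 0.973, -0.001, 0.0]
force: [-0.0, 0.5, 0.1]
grip_width: 0.085
grip_force: 0.0
```

```bash
cat >> h.py <<'E'
def shot(n,f):
    i=optics.camera_info(n); im=optics.read_camera(n); np.save(f"pics/{f}.npy",im); cv2.imwrite(f"pics/{f}.png",im[:,:,::-1]); return im,i
def st():
    o=arm.get_obs(); print({k:np.round(o[k],3).tolist() for k in("clock","position","tcp_rot","force","grip_width","grip_force")})
E
python3 - <<'E'
from h import *
st(); im,i=shot("wrist","w1")
T=np.array(i["camera_from_world"]); print(i["mtx"],T.round(3).tolist())
print(ray("top",(357.1,204.1),.1)[0])
E
```

```text
{'clock': 1.1, 'position': [0.615, 0.334, 0.227], 'tcp_rot': [0.232, 0.973, -0.001, 0.0], 'force': [-0.023, 0.541, 0.125], 'grip_width': 0.085, 'grip_force': 0.0}
[[276.42386039   0.         251.90185281]
 [  0.         276.42386039 189.18234392]
 [  0.           0.           1.        ]] [[0.452, 0.892, -0.002, -0.576], [0.855, -0.432, 0.288, -0.419], [0.256, -0.132, -0.958, 0.263], [0.0, 0.0, 0.0, 1.0]]
[[ 0.44556479 -0.30085826  0.1       ]]
```

View pics/w1.png

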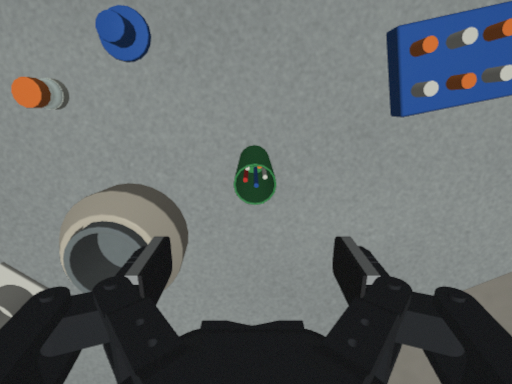

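The wrist view shows the green rim centred at (255,184), between the fingers, with the straws inside. The dewar neck is at (105,258) and the cap at (122,32). I'll measure the rim from here.

```bash
python3 - <<'E'
from h import *
i=optics.camera_info("wrist"); st(); im=optics.read_camera("wrist")
i=optics.camera_info("wrist")
H,S,V=cv2.split(cv2.cvtColor(im,cv2.COLOR_RGB2HSV))
g=blob((H>50)&(H<85)&(S>90),(255,175)); v,u=np.nonzero(g)
print("blob",u.min(),u.max(),v.min(),v.max())
T=np.array(i["camera_from_world"]);
P,c=ray("wrist",np.c_[u,v],.126,i); P=P[:,:2]-c[:2]; print("cam",c)
# rim: nearest image rows -> bright ring
b=blob((H>50)&(H<85)&(S>60)&(V>110),(255,184)); h=cv2.convexHull(np.argwhere(b)[:,::-1].astype(np.float32)); print(cv2.fitEllipse(h)); print(ray("wrist",cv2.fitEllipse(h)[0],.126,i)[0])
st()
E
```

```text
{'clock': 1.15, 'position': [0.612, 0.335, 0.227], 'tcp_rot': [0.231, 0.973, -0.001, -0.001], 'force': [0.171, 0.689, 0.102], 'grip_width': 0.085, 'grip_force': 0.0}
blob 234 275 148 206
cam [0.54708739 0.36928582 0.37174473]
((254.1685791015625, 187.0401153564453), (40.09501647949219, 42.15855026245117), 92.0408706665039)
[[0.6112884  0.33892522 0.126     ]]
{'clock': 1.2, 'position': [0.611, 0.336, 0.228], 'tcp_rot': [0.231, 0.973, -0.0, -0.001], 'force': [-0.072, 0.249, 0.328], 'grip_width': 0.085, 'grip_force': 0.0}
```

>>> carry_out:
  series: [0,0.04,-1,0,0,0,85,0,0.04,-1.8,0,0,0,85,0,0.04,-2.5,0,0,0,85,0,0.04,-3.1,0,0,0,85,0,0.04,-3.1,0,0,0,85]

```text
clock: 1.7
position: [0.607, 0.3386, 0.1008]
tcp_rot: [0.229, 0.973, -0.003, -0.003]
force: [-0.8, 0.7, 0.1]
grip_width: 0.0853
grip_force: 0.0
```

>>> carry_out:
  series: [0,0,0,0,0,0,60,0,0,0,0,0,0,45,0,0,0,0,0,0,30,0,0,0,0,0,0,30,0,0,0,0,0,0,30]

```text
clock: 2.2
position: [0.6117, 0.3391, 0.1071]
tcp_rot: [0.23, 0.973, 0.001, 0.001]
force: [-0.9, -0.1, 6.3]
grip_width: 0.038
grip_force: 60.2
```

>>> carry_out:
  series: [0,0,0,0,0,0,30,0,0,0,0,0,0,30,0,0,0.1,0,0,0,30,0,0,0.3,0,0,0,30,0,0,0.6,0,0,0,30]

```text
clock: 2.7
position: [0.6104, 0.3384, 0.1286]
tcp_rot: [0.23, 0.973, -0.001, -0.001]
force: [0.3, -0.6, -1.2]
grip_width: 0.0375
grip_force: 60.1
```

>>> carry_out:
  series: [0,0,0.7,0,0,0,30,0,0,1.4,0,0,0,30,0,0,2.1,0,0,0,30,0,-0.3,2.6,0,0,0,30,0,-0.9,2.8,0,0,0,30]

```text
clock: 3.2
position: [0.6116, 0.3042, 0.2443]
tcp_rot: [0.229, 0.973, 0.002, 0.002]
force: [0.0, -0.2, -1.0]
grip_width: 0.0379
grip_force: 60.3
```

>>> carry_out:
  series: [0,-0.9,0,0,0,0,30,0,-1.8,0,0,0,0,30,0.1,-2.7,0,0,0,0,30,0.2,-3.6,0,0,0,0,30,0.3,-4.5,0,0,0,0,30]

```text
clock: 3.7
position: [0.6229, 0.1213, 0.2417]
tcp_rot: [0.23, 0.973, 0.0, 0.001]
force: [1.0, 0.1, -0.6]
grip_width: 0.0378
grip_force: 60.3
```

>>> carry_out:
  series: [0.1,-0.9,0,0,0,0,30,0.2,-1.8,0,0,0,0,30,0.3,-2.7,0,0,0,0,30,0.3,-3.2,0,0,0,0,30,0.3,-3.5,0,0,0,0,30]

```text
clock: 4.2
position: [0.6349, -0.0192, 0.2414]
tcp_rot: [0.231, 0.973, 0.0, 0.0]
force: [0.4, 0.5, -1.5]
grip_width: 0.0378
grip_force: 60.3
```

```bash
python3 - <<'E'
from h import *
st(); im,i=shot("wrist","w2"); st()
E
```

```text
{'clock': 4.2, 'position': [0.635, -0.019, 0.241], 'tcp_rot': [0.231, 0.973, 0.0, 0.0], 'force': [0.414, 0.494, -1.506], 'grip_width': 0.038, 'grip_force': 60.323}
{'clock': 4.25, 'position': [0.635, -0.02, 0.241], 'tcp_rot': [0.231, 0.973, -0.001, 0.001], 'force': [-0.383, -1.425, -1.315], 'grip_width': 0.038, 'grip_force': 60.335}
```

View pics/w2.png

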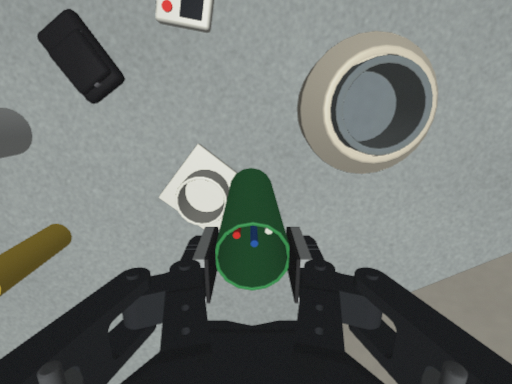

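The wrist view shows the holder tube's rim at about (205,198), radius about 28 px. The green goblet is held upright with its rim at (253,256). The dewar neck is at about (383,105).

```bash
python3 - <<'E'
from h import *
st(); i=optics.camera_info("wrist"); print("holder rim",ray("wrist",(205,198),.049,i)[0], "dewar",ray("wrist",(383,105),.09,i)[0])
im=np.load("pics/w2.npy"); H,S,V=cv2.split(cv2.cvtColor(im,cv2.COLOR_RGB2HSV)); g=blob((H>50)&(H<85)&(S>60),(252,230),60); v,u=np.nonzero(g)
print(u.min(),u.max(),v.min(),v.max())
t=np.load("pics/top0.npy")
E
```

```text
{'clock': 4.25, 'position': [0.635, -0.02, 0.241], 'tcp_rot': [0.231, 0.973, -0.001, 0.001], 'force': [-0.383, -1.425, -1.315], 'grip_width': 0.038, 'grip_force': 60.335}
holder rim [[ 0.64432584 -0.09217529  0.049     ]] dewar [[0.62978074 0.13251406 0.09      ]]
215 289 168 290
```

```bash
python3 - <<'E'
from h import *
i=optics.camera_info("wrist"); im=np.load("pics/w2.npy"); t=np.load("pics/top0.npy")
c=ray("wrist",[(160,197),(200,145)],.008,i)[0][:,:2]; d=c[1]-c[0]; print(c.round(4).tolist(),np.linalg.norm(d)); n=np.array([-d[1],d[0]])/2
print("centres",(c.mean(0)+n).round(4),(c.mean(0)-n).round(4))
a=cv2.resize(im[130:250,145:265,::-1],(400,400),interpolation=cv2.INTER_CUBIC); b=cv2.resize(t[103:153,245:295,::-1],(400,400),interpolation=cv2.INTER_CUBIC)
cv2.imwrite("pics/crop2.png",np.hstack([a,b]))
E
```

```text
[[0.6229, -0.1621], [0.584, -0.0735]] 0.09667912441201325
centres [ 0.5592 -0.1372] [ 0.6477 -0.0984]
```

View pics/crop2.png

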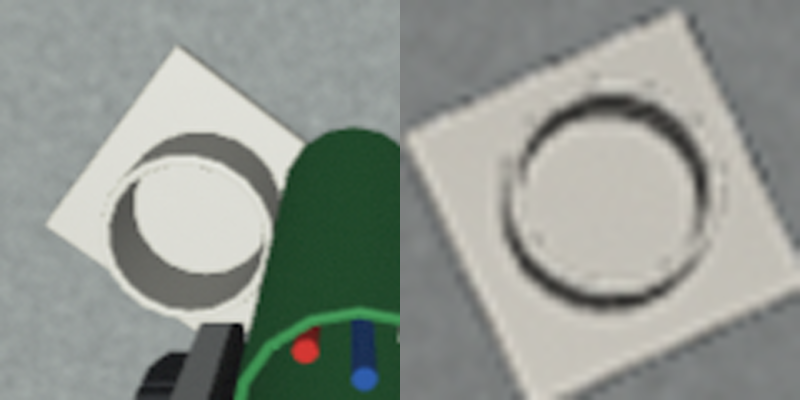

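>>> carry_out:
  series: [0.1,-0.8,0,0,0,0,30,0.2,-1.5,0,0,0,0,30,0.24,-1.97,0,0,0,0,30,0.24,-1.97,0,0,0,0,30,0.24,-1.97,0,0,0,0,30]

```text
clock: 4.75
position: [0.6444, -0.0953, 0.2407]
tcp_rot: [0.23, 0.973, 0.001, -0.0]
force: [0.1, 0.9, -0.3]
grip_width: 0.0377
grip_force: 60.4
```

>>> carry_out:
  series: [0,0,-0.7,0,0,0,30,0,0,-1.4,0,0,0,30,0,0,-2.1,0,0,0,30,0,0,-2.6,0,0,0,30,0,0,-2.8,0,0,0,30]

```text
clock: 5.25
position: [0.6431, -0.0943, 0.1264]
tcp_rot: [0.229, 0.973, 0.0, -0.002]
force: [0.4, -0.0, -0.6]
grip_width: 0.0377
grip_force: 60.4
```

>>> carry_out:
  series: [0,0,-0.1,0,0,0,30,0,0,-0.2,0,0,0,30,0,0,-0.3,0,0,0,30,0,0,-0.35,0,0,0,30,0,0,-0.35,0,0,0,30]

```text
clock: 5.75
position: [0.6448, -0.0962, 0.1152]
tcp_rot: [0.23, 0.973, 0.0, 0.001]
force: [0.6, 1.0, -0.5]
grip_width: 0.038
grip_force: 60.4
```

>>> carry_out:
  series: [0,0,-0.04,0,0,0,30,0,0,-0.08,0,0,0,30,0,0,-0.12,0,0,0,30,0,0,-0.12,0,0,0,30,0,0,-0.12,0,0,0,30]

```text
clock: 6.25
position: [0.6465, -0.0969, 0.1151]
tcp_rot: [0.23, 0.973, -0.0, 0.004]
force: [-3.3, 0.1, 18.1]
grip_width: 0.0374
grip_force: 62.2
```

Contact with the floor, at the expected height. Release and rise.

>>> carry_out:
  series: [0,0,0.06,0,0,0,30,0,0,0.06,0,0,0,50,0,0,0.06,0,0,0,70,0,0,0.06,0,0,0,85,0,0,0.06,0,0,0,85]

```text
clock: 6.75
position: [0.6443, -0.0961, 0.1116]
tcp_rot: [0.23, 0.973, 0.0, -0.0]
force: [0.6, -0.0, 0.7]
grip_width: 0.0847
grip_force: 0.0
```

>>> carry_out:
  series: [0,0,0.3,0,0,0,85,0,0,1.1,0,0,0,85,0,0,2,0,0,0,85,0,0,2.9,0,0,0,85,0,-0.5,3.6,0,0,0,85]

```text
clock: 7.25
position: [0.645, -0.1145, 0.2599]
tcp_rot: [0.229, 0.974, 0.001, 0.002]
force: [0.2, -0.4, -0.9]
grip_width: 0.085
grip_force: 0.0
```

```bash
python3 - <<'E'
from h import *
st(); im,i=shot("wrist","w3"); t,_=shot("top","t3"); st()
E
```

```text
{'clock': 7.25, 'position': [0.645, -0.114, 0.26], 'tcp_rot': [0.229, 0.974, 0.001, 0.002], 'force': [0.239, -0.417, -0.937], 'grip_width': 0.085, 'grip_force': 0.0}
{'clock': 7.35, 'position': [0.647, -0.118, 0.262], 'tcp_rot': [0.231, 0.973, -0.0, 0.006], 'force': [0.512, -0.489, 0.21], 'grip_width': 0.085, 'grip_force': 0.0}
```

View pics/w3.png

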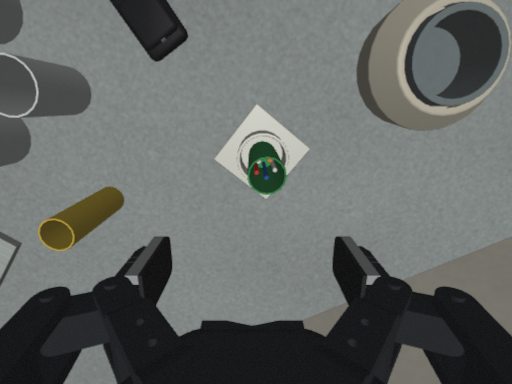

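The green goblet stands upright in the holder tube, at (267,175). Next, the canister.

>>> carry_out:
  series: [-0.7,-0.65,0,0,0,0,85,-1.4,-1.3,0,0,0,0,85,-2.1,-1.95,0,0,0,0,85,-2.8,-2.6,0,0,0,0,85,-3.5,-3.25,0,0,0,0,85]

```text
clock: 7.85
position: [0.5029, -0.2465, 0.2557]
tcp_rot: [0.23, 0.973, 0.0, -0.001]
force: [0.1, 0.1, 0.1]
grip_width: 0.0848
grip_force: 0.0
```

>>> carry_out:
  series: [-0.7,-0.65,0,0,0,0,85,-1.3,-1.2,0,0,0,0,85,-1.5,-1.35,0,0,0,0,85,-1.5,-1.35,0,0,0,0,85,-1.5,-1.35,0,0,0,0,85]

```text
clock: 8.35
position: [0.445, -0.2995, 0.2561]
tcp_rot: [0.23, 0.973, 0.0, 0.0]
force: [0.3, 0.6, 0.1]
grip_width: 0.0852
grip_force: 0.0
```

```bash
python3 - <<'E'
from h import *
st(); im,i=shot("wrist","w4"); st()
E
```

```text
{'clock': 8.35, 'position': [0.445, -0.299, 0.256], 'tcp_rot': [0.23, 0.973, 0.0, 0.0], 'force': [0.255, 0.628, 0.087], 'grip_width': 0.085, 'grip_force': 0.0}
{'clock': 8.4, 'position': [0.445, -0.299, 0.256], 'tcp_rot': [0.229, 0.973, 0.0, 0.0], 'force': [-0.077, -0.183, -0.187], 'grip_width': 0.085, 'grip_force': 0.0}
```

View pics/w4.png

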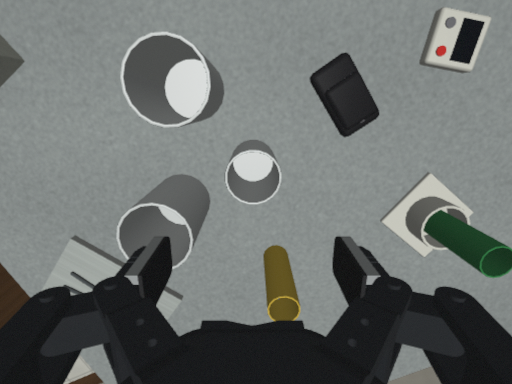

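The small canister's rim is centred at (253,177), about 56 px across, against 73 to 88 px for the two large ones. The yellow rim is at (284,309).

```bash
python3 - <<'E'
from h import *
st(); i=optics.camera_info("wrist"); im=np.load("pics/w4.npy"); V=im.max(2)
g=cv2.GaussianBlur(im,(3,3),0).max(2)
yy,xx=np.mgrid[:384,:512]; m=blob((V>165)&(np.hypot(xx-253,yy-177)<34),(253,170)); h=cv2.convexHull(np.argwhere(m)[:,::-1].astype(np.float32)); e=cv2.fitEllipse(h); print(np.round(e[0],1),np.round(e[1],1))
p,c=ray("wrist",[e[0],(253,177),(225,177),(281,177)],.1,i); print(p.round(4).tolist(),np.linalg.norm(p[3]-p[2]))
print("yellow",ray("wrist",(284,309),.126,i)[0], "big",ray("wrist",[(155.5,236),(118,236),(193,236)],.12,i)[0].round(3).tolist())
E
```

```text
{'clock': 8.4, 'position': [0.445, -0.299, 0.256], 'tcp_rot': [0.229, 0.973, 0.0, 0.0], 'force': [-0.077, -0.183, -0.187], 'grip_width': 0.085, 'grip_force': 0.0}
[252.8 176.9] [54.4 56.3]
[[0.4491, -0.2995, 0.1], [0.4493, -0.2994, 0.1], [0.4353, -0.3274, 0.1], [0.4633, -0.2713, 0.1]] 0.06265037701615267
yellow [[ 0.6047047  -0.33564395  0.126     ]] big [[0.457, -0.425, 0.12], [0.438, -0.462, 0.12], [0.476, -0.387, 0.12]]
```

>>> carry_out:
  series: [0.06,0,-1,0,0,0,85,0.06,0,-2,0,0,0,85,0.06,0,-3,0,0,0,85,0.06,0,-3.8,0,0,0,85,0.06,0,-4.28,0,0,0,85]

```text
clock: 8.9
position: [0.4467, -0.2981, 0.0821]
tcp_rot: [0.229, 0.973, 0.001, -0.002]
force: [0.1, 0.2, -0.5]
grip_width: 0.0848
grip_force: 0.0
```

>>> carry_out:
  series: [0,0,0,0,0,0,85,0,0,0,0,0,0,72,0,0,0,0,0,0,55,0,0,0,0,0,0,50,0,0,0,0,0,0,50]

```text
clock: 9.4
position: [0.4484, -0.3004, 0.0873]
tcp_rot: [0.23, 0.973, -0.0, 0.002]
force: [0.7, 2.3, 6.4]
grip_width: 0.0606
grip_force: 64.0
```

>>> carry_out:
  series: [0,0,0,0,0,0,50,0,0,0,0,0,0,50,0,0,0.1,0,0,0,50,0,0,0.3,0,0,0,50,0,0,0.6,0,0,0,50]

```text
clock: 9.9
position: [0.4463, -0.2999, 0.1093]
tcp_rot: [0.23, 0.973, 0.0, -0.001]
force: [-0.0, 0.5, -3.0]
grip_width: 0.0601
grip_force: 65.3
```

>>> carry_out:
  series: [0,0,0.6,0,0,0,50,0,0,1.2,0,0,0,50,0,0,1.9,0,0,0,50,0,0.1,2.6,0,0,0,50,0,0.4,3,0,0,0,50]

```text
clock: 10.4
position: [0.4476, -0.2853, 0.2323]
tcp_rot: [0.23, 0.973, -0.001, 0.002]
force: [0.7, 0.4, -3.4]
grip_width: 0.0601
grip_force: 65.7
```

>>> carry_out:
  series: [0,0.7,0,0,0,0,50,0,1.5,0,0,0,0,50,0,2.3,0,0,0,0,50,0,3.1,0,0,0,0,50,0,3.9,0,0,0,0,50]

```text
clock: 10.9
position: [0.4465, -0.127, 0.2299]
tcp_rot: [0.23, 0.973, -0.0, 0.0]
force: [0.8, -0.0, -3.1]
grip_width: 0.0603
grip_force: 65.7
```

>>> carry_out:
  series: [0.2,0.8,0,0,0,0,50,0.5,1.6,0,0,0,0,50,0.9,2.3,0,0,0,0,50,1.2,2.9,0,0,0,0,50,1.5,3.3,0,0,0,0,50]

```text
clock: 11.4
position: [0.507, 0.0055, 0.2299]
tcp_rot: [0.229, 0.973, 0.0, 0.0]
force: [0.3, 0.4, -2.2]
grip_width: 0.0603
grip_force: 65.7
```

```bash
python3 - <<'E'
from h import *
st(); im,i=shot("wrist","w5"); st(); i=optics.camera_info("wrist"); print(np.array(i["camera_from_world"]).round(4).tolist())
E
```

```text
{'clock': 11.4, 'position': [0.507, 0.006, 0.23], 'tcp_rot': [0.229, 0.973, 0.0, 0.0], 'force': [0.347, 0.385, -2.238], 'grip_width': 0.06, 'grip_force': 65.747}
{'clock': 11.45, 'position': [0.509, 0.007, 0.23], 'tcp_rot': [0.229, 0.973, 0.002, 0.001], 'force': [2.297, 1.932, -1.782], 'grip_width': 0.06, 'grip_force': 65.863}
[[0.4458, 0.8951, 0.0036, -0.2349], [0.8566, -0.4278, 0.2885, -0.4718], [0.2598, -0.1256, -0.9575, 0.2474], [0.0, 0.0, 0.0, 1.0]]
```

View pics/w5.png

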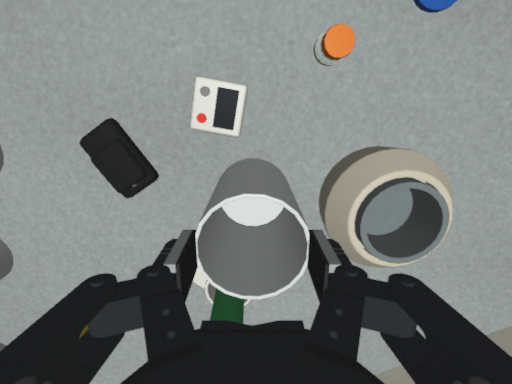

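The canister is held upright with its rim at (252,245). The dewar's neck is centred at about (403,221). I'll compute the shift.

```bash
python3 - <<'E'
from h import *
i=optics.camera_info("wrist"); im=np.load("pics/w5.npy"); H,S,V=cv2.split(cv2.cvtColor(im,cv2.COLOR_RGB2HSV)); yy,xx=np.mgrid[:384,:512]
m=blob(((H>90)&(H<130)&(S>20)|(V<60))&(np.hypot(xx-403,yy-221)<49),(403,221)); h=cv2.convexHull(np.argwhere(m)[:,::-1].astype(np.float32)); e=cv2.fitEllipse(h); print(np.round(e[0],1),np.round(e[1],1))
a=ray("wrist",[e[0],(403,221)],.09,i)[0]; print("dewar",a.round(4).tolist())
st(); print("canister rim", ray("wrist",(252,245),.245,i)[0])
E
```

```text
[422.9 213.6] [34.  52.1]
dewar [[0.6311, 0.1586, 0.09], [0.6298, 0.1362, 0.09]]
{'clock': 11.45, 'position': [0.509, 0.007, 0.23], 'tcp_rot': [0.229, 0.973, 0.002, 0.001], 'force': [2.297, 1.932, -1.782], 'grip_width': 0.06, 'grip_force': 65.863}
canister rim [[0.5065799  0.00914116 0.245     ]]
```

>>> carry_out:
  series: [0.6,0.65,0,0,0,0,50,1.3,1.4,0,0,0,0,50,2,2.1,0,0,0,0,50,2.6,2.75,0,0,0,0,50,3.02,3.22,0,0,0,0,50]

```text
clock: 11.95
position: [0.6289, 0.134, 0.2294]
tcp_rot: [0.23, 0.973, 0.0, 0.0]
force: [0.0, -0.6, -3.4]
grip_width: 0.0601
grip_force: 66.1
```

>>> carry_out:
  series: [0,0,0,0,0,0,50,0,0,0,0,0,0,50,0,0,-0.5,0,0,0,50,0,0,-0.9,0,0,0,50,0,0,-1.2,0,0,0,50]

```text
clock: 12.45
position: [0.6264, 0.1313, 0.1805]
tcp_rot: [0.23, 0.973, -0.0, -0.001]
force: [-0.2, 0.3, -2.1]
grip_width: 0.0602
grip_force: 66.3
```

>>> carry_out:
  series: [0,0,-0.3,0,0,0,50,0,0,-0.6,0,0,0,50,0,0,-0.9,0,0,0,50,0,0,-1.2,0,0,0,50,0,0,-1.35,0,0,0,50]

```text
clock: 12.95
position: [0.627, 0.1326, 0.1254]
tcp_rot: [0.23, 0.973, -0.0, -0.001]
force: [-0.4, -0.5, -2.0]
grip_width: 0.06
grip_force: 66.3
```

No side contact so far. Lower gently.

>>> carry_out:
  series: [0,0,-0.07,0,0,0,50,0,0,-0.14,0,0,0,50,0,0,-0.21,0,0,0,50,0,0,-0.28,0,0,0,50,0,0,-0.28,0,0,0,50]

```text
clock: 13.45
position: [0.6282, 0.1328, 0.1174]
tcp_rot: [0.23, 0.973, 0.0, 0.001]
force: [-1.7, -0.5, 3.1]
grip_width: 0.0605
grip_force: 67.0
```

>>> carry_out:
  series: [0,0,-0.04,0,0,0,50,0,0,-0.06,0,0,0,50,0,0,-0.08,0,0,0,50,0,0,-0.08,0,0,0,50,0,0,-0.08,0,0,0,50]

```text
clock: 13.95
position: [0.6284, 0.1329, 0.1172]
tcp_rot: [0.23, 0.973, 0.001, 0.002]
force: [-4.2, 0.0, 17.3]
grip_width: 0.0602
grip_force: 68.6
```

>>> carry_out:
  series: [0,0,0.06,0,0,0,55,0,0,0.06,0,0,0,70,0,0,0.06,0,0,0,80,0,0,0.06,0,0,0,85,0,0,0.06,0,0,0,85]

```text
clock: 14.45
position: [0.6276, 0.1327, 0.1147]
tcp_rot: [0.23, 0.973, -0.0, -0.0]
force: [0.9, -0.5, -0.2]
grip_width: 0.0852
grip_force: 0.0
```

>>> carry_out:
  series: [0,0,0.3,0,0,0,85,0,0,1,0,0,0,85,0,0,2,0,0,0,85,0,0,3,0,0,0,85,0,-0.5,3.5,0,0,0,85]

```text
clock: 14.95
position: [0.629, 0.1145, 0.2601]
tcp_rot: [0.229, 0.974, 0.002, 0.003]
force: [-0.5, -0.4, -0.2]
grip_width: 0.0851
grip_force: 0.0
```

>>> carry_out:
  series: [0,-1,0,0,0,0,85,0,-2,0,0,0,0,85,0,-3,0,0,0,0,85,0,-4,0,0,0,0,85,-0.1,-5,0,0,0,0,85]

```text
clock: 15.45
position: [0.6238, -0.0889, 0.2559]
tcp_rot: [0.23, 0.973, 0.0, 0.001]
force: [-0.3, -0.1, -0.3]
grip_width: 0.0848
grip_force: 0.0
```

```bash
python3 - <<'E'
from h import *
st(); im,_=shot("top","t6")
c=lambda x,y,s:cv2.resize(im[y-s:y+s,x-s:x+s,::-1],(400,400),interpolation=cv2.INTER_CUBIC)
cv2.imwrite("pics/crop6.png",np.hstack([c(178,131,36),c(271,128,30)]))
E
```

```text
{'clock': 15.45, 'position': [0.624, -0.089, 0.256], 'tcp_rot': [0.23, 0.973, 0.0, 0.001], 'force': [-0.303, -0.086, -0.258], 'grip_width': 0.085, 'grip_force': 0.0}
```

>>> carry_out:
  series: [-0.1,-1,0,0,0,0,85,-0.2,-2,0,0,0,0,85,-0.3,-3,0,0,0,0,85,-0.4,-4,0,0,0,0,85,-0.5,-5,0,0,0,0,85]

```text
clock: 16.0
position: [0.6034, -0.2887, 0.256]
tcp_rot: [0.23, 0.973, 0.0, 0.001]
force: [0.6, 0.6, -0.2]
grip_width: 0.0849
grip_force: 0.0
```

>>> carry_out:
  series: [0,-0.6,0,0,0,0,85,0,-1.1,0,0,0,0,85,0,-1.2,0,0,0,0,85,0,-1.2,0,0,0,0,85,0,-1.2,0,0,0,0,85]

```text
clock: 16.5
position: [0.6039, -0.334, 0.2552]
tcp_rot: [0.229, 0.973, 0.0, -0.0]
force: [-0.1, -0.1, 0.4]
grip_width: 0.0852
grip_force: 0.0
```

```bash
python3 - <<'E'
from h import *
st(); im,_=shot("wrist","w7"); i=optics.camera_info("wrist"); st()
H,S,V=cv2.split(cv2.cvtColor(im,cv2.COLOR_RGB2HSV)); b=blob((H>15)&(H<35)&(S>90),(254,175),60); v,u=np.nonzero(b); print(u.min(),u.max(),v.min(),v.max())
b=blob((H>15)&(H<35)&(S>90)&(V>110),(254,180),60); h=cv2.convexHull(np.argwhere(b)[:,::-1].astype(np.float32)); e=cv2.fitEllipse(h); print(np.round(e[0],1),np.round(e[1],1),ray("wrist",e[0],.126,i)[0])
E
```

```text
{'clock': 16.5, 'position': [0.604, -0.334, 0.255], 'tcp_rot': [0.229, 0.973, 0.0, -0.0], 'force': [-0.069, -0.083, 0.406], 'grip_width': 0.085, 'grip_force': 0.0}
{'clock': 16.55, 'position': [0.604, -0.334, 0.255], 'tcp_rot': [0.229, 0.973, 0.0, -0.0], 'force': [-0.199, -0.208, 0.003], 'grip_width': 0.085, 'grip_force': 0.0}
231 268 148 201
[249.7 182.4] [37.4 38.2] [[ 0.60536688 -0.33660961  0.126     ]]
```

View pics/crop6.png

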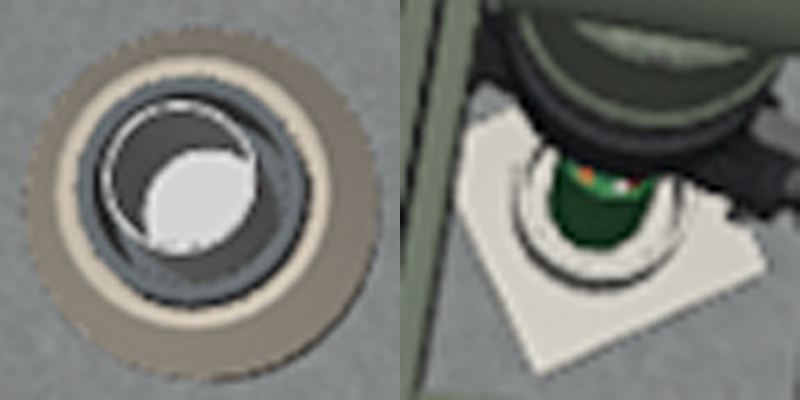

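The canister is standing in the dewar with its rim at crop (180,176), image (174.4,126.7). The green goblet is upright in the holder. Next, grasp the yellow goblet within its top 30 mm.

>>> carry_out:
  series: [0.02,-0.05,-0.9,0,0,0,85,0.02,-0.05,-1.8,0,0,0,85,0.02,-0.05,-2.7,0,0,0,85,0.02,-0.05,-3.3,0,0,0,85,0.02,-0.05,-3.54,0,0,0,85]

```text
clock: 17.05
position: [0.6033, -0.3352, 0.1106]
tcp_rot: [0.229, 0.973, 0.001, -0.003]
force: [-0.9, 0.1, 0.7]
grip_width: 0.0851
grip_force: 0.0
```

>>> carry_out:
  series: [0,0,0,0,0,0,70,0,0,0,0,0,0,50,0,0,0,0,0,0,30,0,0,0,0,0,0,30,0,0,0,0,0,0,30]

```text
clock: 17.55
position: [0.6058, -0.3379, 0.116]
tcp_rot: [0.23, 0.973, -0.0, 0.002]
force: [0.8, 0.8, 6.2]
grip_width: 0.0365
grip_force: 60.6
```

>>> carry_out:
  series: [0,0,0,0,0,0,30,0,0,0,0,0,0,30,0,0,0.1,0,0,0,30,0,0,0.3,0,0,0,30,0,0,0.6,0,0,0,30]

```text
clock: 18.05
position: [0.6038, -0.3371, 0.1372]
tcp_rot: [0.23, 0.973, 0.0, -0.001]
force: [0.1, -1.4, -1.0]
grip_width: 0.0366
grip_force: 60.0
```

```bash
python3 - <<'E'
from h import *
st(); print(ray("top",(174.4,126.7),.13)[0])
E
```

```text
{'clock': 18.05, 'position': [0.604, -0.337, 0.137], 'tcp_rot': [0.23, 0.973, 0.0, -0.001], 'force': [0.13, -1.436, -0.997], 'grip_width': 0.037, 'grip_force': 60.017}
[[0.62627646 0.13215043 0.13      ]]
```

>>> carry_out:
  series: [0,0,0.7,0,0,0,30,0,0,1.5,0,0,0,30,0,0,2.3,0,0,0,30,0,0,3.1,0,0,0,30,0,0.2,3.6,0,0,0,30]

```text
clock: 18.55
position: [0.6048, -0.3304, 0.2853]
tcp_rot: [0.23, 0.973, -0.001, 0.002]
force: [0.7, 0.6, -0.9]
grip_width: 0.0365
grip_force: 60.1
```

>>> carry_out:
  series: [0,0.8,0,0,0,0,30,0,1.7,0,0,0,0,30,0,2.6,0,0,0,0,30,0,3.5,0,0,0,0,30,0.1,4.4,0,0,0,0,30]

```text
clock: 19.05
position: [0.6079, -0.1521, 0.2825]
tcp_rot: [0.23, 0.973, -0.0, 0.0]
force: [0.6, 0.1, -0.9]
grip_width: 0.0367
grip_force: 60.2
```

>>> carry_out:
  series: [0.1,0.9,0,0,0,0,30,0.2,1.8,0,0,0,0,30,0.3,2.7,0,0,0,0,30,0.4,3.6,0,0,0,0,30,0.46,4.2,0,0,0,0,30]

```text
clock: 19.55
position: [0.6268, 0.0171, 0.2823]
tcp_rot: [0.229, 0.973, 0.0, 0.0]
force: [0.1, -0.6, -0.5]
grip_width: 0.0363
grip_force: 60.2
```

```bash
python3 - <<'E'
from h import *
st(); im,i=shot("wrist","w8"); st()
E
```

```text
{'clock': 19.55, 'position': [0.627, 0.017, 0.282], 'tcp_rot': [0.229, 0.973, 0.0, 0.0], 'force': [0.058, -0.605, -0.529], 'grip_width': 0.036, 'grip_force': 60.168}
{'clock': 19.6, 'position': [0.627, 0.02, 0.282], 'tcp_rot': [0.228, 0.974, 0.002, 0.0], 'force': [0.518, 2.428, -0.353], 'grip_width': 0.036, 'grip_force': 60.21}
```

View pics/w8.png

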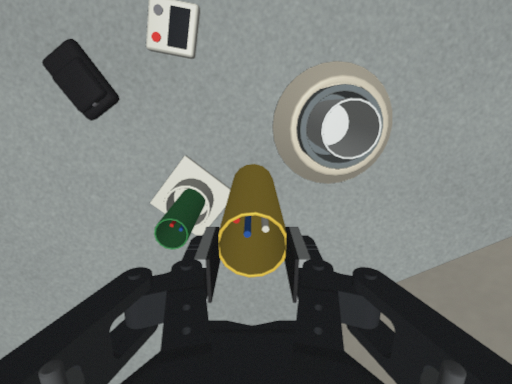

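The canister's rim, inside the dewar, is at (351,128). The yellow goblet is held upright with its rim at (253,245).

```bash
python3 - <<'E'
from h import *
st(); i=optics.camera_info("wrist"); print(ray("wrist",[(351,128),(320,128),(382,128)],.13,i)[0].round(4).tolist(), "goblet rim",ray("wrist",(253,245),.294,i)[0].round(4))
E
```

```text
{'clock': 19.6, 'position': [0.627, 0.02, 0.282], 'tcp_rot': [0.228, 0.974, 0.002, 0.0], 'force': [0.518, 2.428, -0.353], 'grip_width': 0.036, 'grip_force': 60.21}
[[0.6286, 0.137, 0.13], [0.6141, 0.1077, 0.13], [0.6431, 0.1662, 0.13]] goblet rim [[0.6262 0.0218 0.294 ]]
```

>>> carry_out:
  series: [0,0.8,0,0,0,0,30,0,1.7,0,0,0,0,30,0,2.5,0,0,0,0,30,0,2.94,0,0,0,0,30,0,2.94,0,0,0,0,30]

```text
clock: 20.1
position: [0.6267, 0.134, 0.2818]
tcp_rot: [0.228, 0.974, 0.0, 0.0]
force: [0.5, -0.2, -1.0]
grip_width: 0.0365
grip_force: 60.3
```

>>> carry_out:
  series: [0,0,0,0,0,0,30,0,0,-0.4,0,0,0,30,0,0,-0.8,0,0,0,30,0,0,-1.2,0,0,0,30,0,0,-1.6,0,0,0,30]

```text
clock: 20.6
position: [0.627, 0.1301, 0.2171]
tcp_rot: [0.231, 0.973, -0.0, 0.0]
force: [0.8, 0.2, -0.5]
grip_width: 0.0366
grip_force: 60.3
```

>>> carry_out:
  series: [0,0,-0.4,0,0,0,30,0,0,-0.8,0,0,0,30,0,0,-1.1,0,0,0,30,0,0,-1.3,0,0,0,30,0,0,-1.4,0,0,0,30]

```text
clock: 21.1
position: [0.6267, 0.1314, 0.1608]
tcp_rot: [0.23, 0.973, -0.0, -0.0]
force: [-0.1, 0.3, -1.0]
grip_width: 0.0365
grip_force: 60.3
```

>>> carry_out:
  series: [0,0,-0.06,0,0,0,30,0,0,-0.12,0,0,0,30,0,0,-0.18,0,0,0,30,0,0,-0.22,0,0,0,30,0,0,-0.22,0,0,0,30]

```text
clock: 21.6
position: [0.6268, 0.1324, 0.1526]
tcp_rot: [0.23, 0.973, 0.0, -0.0]
force: [0.1, 0.2, -1.1]
grip_width: 0.0365
grip_force: 60.3
```

>>> carry_out:
  series: [0,0,-0.04,0,0,0,30,0,0,-0.08,0,0,0,30,0,0,-0.12,0,0,0,30,0,0,-0.12,0,0,0,30,0,0,-0.12,0,0,0,30]

```text
clock: 22.1
position: [0.6275, 0.1323, 0.15]
tcp_rot: [0.23, 0.973, 0.001, 0.001]
force: [-1.4, 0.7, 8.3]
grip_width: 0.0363
grip_force: 61.2
```

Seated on the canister floor at 0.150, as expected. Release and go to the cap.

>>> carry_out:
  series: [0,0,0.04,0,0,0,35,0,0,0.04,0,0,0,50,0,0,0.04,0,0,0,70,0,0,0.04,0,0,0,85,0,0,0.04,0,0,0,85]

```text
clock: 22.6
position: [0.6268, 0.1323, 0.1492]
tcp_rot: [0.23, 0.973, -0.0, -0.0]
force: [-0.1, 0.1, 0.6]
grip_width: 0.0848
grip_force: 0.0
```

>>> carry_out:
  series: [0,0,0.3,0,0,0,85,0,0,1,0,0,0,85,0,0,1.9,0,0,0,85,-0.3,0.2,2.5,0,0,0,85,-1,0.7,2.6,0,0,0,85]

```text
clock: 23.1
position: [0.5897, 0.1599, 0.258]
tcp_rot: [0.231, 0.973, 0.002, 0.004]
force: [-0.1, 0.7, 0.5]
grip_width: 0.0848
grip_force: 0.0
```

>>> carry_out:
  series: [-0.9,0.6,0,0,0,0,85,-1.8,1.2,0,0,0,0,85,-2.7,1.8,0,0,0,0,85,-3.6,2.4,0,0,0,0,85,-4.3,2.85,0,0,0,0,85]

```text
clock: 23.6
position: [0.4129, 0.2753, 0.2546]
tcp_rot: [0.229, 0.973, 0.001, 0.0]
force: [1.2, 0.5, 0.4]
grip_width: 0.085
grip_force: 0.0
```

>>> carry_out:
  series: [0,0,-0.5,0,0,0,85,0,0,-1,0,0,0,85,0,0,-1.5,0,0,0,85,0,0,-1.5,0,0,0,85,0,0,-1.5,0,0,0,85]

```text
clock: 24.1
position: [0.4152, 0.2745, 0.1944]
tcp_rot: [0.23, 0.973, 0.0, 0.0]
force: [0.5, 0.6, -0.7]
grip_width: 0.0849
grip_force: 0.0
```

```bash
python3 - <<'E'
from h import *
st(); im,_=shot("wrist","w9"); i=optics.camera_info("wrist"); st()
H,S,V=cv2.split(cv2.cvtColor(im,cv2.COLOR_RGB2HSV)); b=blob((H>100)&(H<125)&(S>100),(254,175),70); v,u=np.nonzero(b); print(u.min(),u.max(),v.min(),v.max())
t,_=shot("top","t9")
c=lambda a,x,y,s:cv2.resize(a[y-s:y+s,x-s:x+s,::-1],(400,400),interpolation=cv2.INTER_CUBIC)
cv2.imwrite("pics/crop9.png",np.hstack([cv2.resize(im[100:280,164:344,::-1],(400,400),interpolation=cv2.INTER_CUBIC),c(t,178,131,36)]))
E
```

```text
{'clock': 24.1, 'position': [0.415, 0.274, 0.194], 'tcp_rot': [0.23, 0.973, 0.0, 0.0], 'force': [0.513, 0.597, -0.683], 'grip_width': 0.085, 'grip_force': 0.0}
{'clock': 24.15, 'position': [0.416, 0.275, 0.195], 'tcp_rot': [0.23, 0.973, 0.001, 0.001], 'force': [0.139, -0.871, 0.581], 'grip_width': 0.085, 'grip_force': 0.0}
229 276 150 196
```

View pics/crop9.png

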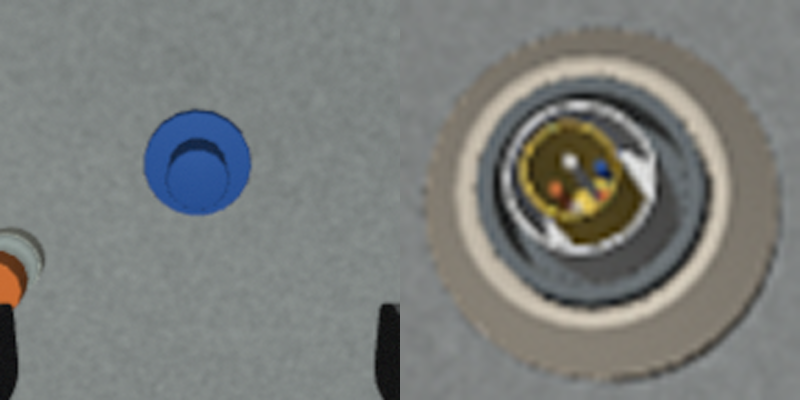

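The cap knob's top is at image (253.1,180.6) and its flange at (252.7,172.9). In the top view the yellow goblet stands upright in the canister, its rim at (172.6,125.6).

```bash
python3 - <<'E'
from h import *
i=optics.camera_info("wrist"); st(); print(ray("wrist",(253.1,180.6),.062,i)[0],ray("wrist",(252.7,172.9),.032,i)[0],ray("top",(172.6,125.6),.16)[0])
E
```

```text
{'clock': 24.2, 'position': [0.416, 0.275, 0.195], 'tcp_rot': [0.23, 0.973, 0.001, 0.001], 'force': [0.251, -0.42, 0.205], 'grip_width': 0.085, 'grip_force': 0.0}
[[0.41816925 0.27564434 0.062     ]] [[0.41710015 0.27587681 0.032     ]] [[0.62354114 0.13206386 0.16      ]]
```

>>> carry_out:
  series: [0.04,0.02,-0.9,0,0,0,85,0.04,0.02,-1.8,0,0,0,85,0.04,0.02,-2.7,0,0,0,85,0.04,0.02,-3.3,0,0,0,85,0.04,0.02,-3.51,0,0,0,85]

```text
clock: 24.7
position: [0.4159, 0.2746, 0.0518]
tcp_rot: [0.23, 0.973, -0.001, -0.001]
force: [-0.4, -0.5, 0.7]
grip_width: 0.085
grip_force: 0.0
```

>>> carry_out:
  series: [0,0,0,0,0,0,65,0,0,0,0,0,0,45,0,0,0,0,0,0,20,0,0,0,0,0,0,20,0,0,0,0,0,0,20]

```text
clock: 25.2
position: [0.4174, 0.2756, 0.0547]
tcp_rot: [0.23, 0.973, 0.001, 0.001]
force: [-0.2, -1.1, 6.5]
grip_width: 0.0261
grip_force: 58.6
```

>>> carry_out:
  series: [0,0,0,0,0,0,20,0,0,0,0,0,0,20,0,0,0.1,0,0,0,20,0,0,0.3,0,0,0,20,0,0,0.6,0,0,0,20]

```text
clock: 25.7
position: [0.4161, 0.2749, 0.0775]
tcp_rot: [0.23, 0.973, -0.0, -0.0]
force: [-0.7, 0.7, -0.4]
grip_width: 0.0259
grip_force: 59.0
```

>>> carry_out:
  series: [0,0,0.8,0,0,0,20,0,0,1.7,0,0,0,20,0,0,2.6,0,0,0,20,0,0,3.5,0,0,0,20,0,0,4.4,0,0,0,20]

```text
clock: 26.2
position: [0.4161, 0.2749, 0.2556]
tcp_rot: [0.23, 0.973, 0.0, 0.0]
force: [0.4, 1.0, -0.8]
grip_width: 0.0258
grip_force: 59.1
```

>>> carry_out:
  series: [0.7,-0.5,0,0,0,0,20,1.4,-1,0,0,0,0,20,2,-1.4,0,0,0,0,20,2.5,-1.8,0,0,0,0,20,3,-2,0,0,0,0,20]

```text
clock: 26.7
position: [0.5371, 0.1937, 0.2541]
tcp_rot: [0.23, 0.973, 0.0, 0.0]
force: [0.2, 1.0, 0.1]
grip_width: 0.0259
grip_force: 59.1
```

>>> carry_out:
  series: [0,0,0,0,0,0,20,0,0,0,0,0,0,20,0,0,0,0,0,0,20]

```text
clock: 27.0
position: [0.5355, 0.1954, 0.2534]
tcp_rot: [0.23, 0.973, 0.0, -0.0]
force: [-0.5, 0.5, -0.3]
grip_width: 0.0261
grip_force: 59.1
```

```bash
python3 - <<'E'
from h import *
st(); im,i=shot("wrist","w10"); st()
E
```

```text
{'clock': 27.0, 'position': [0.536, 0.195, 0.253], 'tcp_rot': [0.23, 0.973, 0.0, -0.0], 'force': [-0.49, 0.512, -0.263], 'grip_width': 0.026, 'grip_force': 59.125}
{'clock': 27.05, 'position': [0.536, 0.196, 0.253], 'tcp_rot': [0.229, 0.973, 0.0, -0.0], 'force': [0.568, -0.132, -0.649], 'grip_width': 0.026, 'grip_force': 59.125}
```

View pics/w10.png

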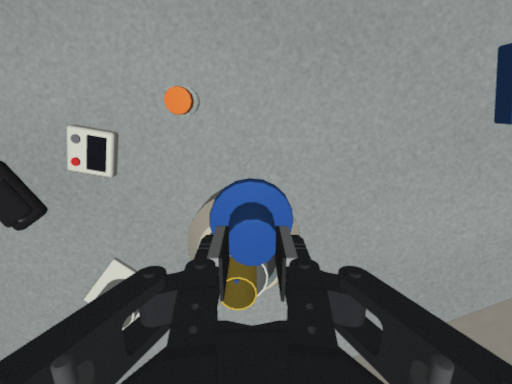

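The yellow rim shows at (238.5,293) and the cap's flange at (251,219), held upright.

```bash
python3 - <<'E'
from h import *
i=optics.camera_info("wrist"); st(); im=np.load("pics/w10.npy"); H,S,V=cv2.split(cv2.cvtColor(im,cv2.COLOR_RGB2HSV))
b=blob((H>15)&(H<35)&(S>90)&(V>120),(238,293),25); h=cv2.convexHull(np.argwhere(b)[:,::-1].astype(np.float32)); e=cv2.fitEllipse(h); print(np.round(e[0],1),np.round(e[1],1))
print("rim",ray("wrist",[e[0],(238.5,293),(220.5,293),(257,293)],.16,i)[0].round(4).tolist())
b=blob((H>100)&(H<125)&(S>100),(251,222),30); v,u=np.nonzero(b); print(u.min(),u.max(),v.min(),v.max()); c=((u.min()+u.max())/2,v.min()+(u.max()-u.min())/2*.97)
print("flange",c,ray("wrist",c,.231,i)[0].round(4))
E
```

```text
{'clock': 27.05, 'position': [0.536, 0.196, 0.253], 'tcp_rot': [0.229, 0.973, 0.0, -0.0], 'force': [0.568, -0.132, -0.649], 'grip_width': 0.026, 'grip_force': 59.125}
[237.5 293. ] [33.5 38.1]
rim [[0.6263, 0.1344, 0.16], [0.6268, 0.1353, 0.16], [0.6186, 0.119, 0.16], [0.6351, 0.152, 0.16]]
210 292 179 265
flange (np.float64(251.0), np.float64(218.76999999999998)) [[0.5336 0.1963 0.231 ]]
```

>>> carry_out:
  series: [0.7,-0.5,0,0,0,0,20,1.4,-1,0,0,0,0,20,2,-1.4,0,0,0,0,20,2.28,-1.56,0,0,0,0,20,2.28,-1.56,0,0,0,0,20]

```text
clock: 27.55
position: [0.628, 0.1325, 0.2527]
tcp_rot: [0.23, 0.973, 0.0, -0.0]
force: [-0.2, -0.2, -0.7]
grip_width: 0.0259
grip_force: 59.1
```

>>> carry_out:
  series: [0,0,0,0,0,0,20,0,0,-0.3,0,0,0,20,0,0,-0.6,0,0,0,20,0,0,-0.8,0,0,0,20,0,0,-0.9,0,0,0,20]

```text
clock: 28.05
position: [0.6266, 0.1329, 0.2153]
tcp_rot: [0.23, 0.973, -0.0, -0.001]
force: [1.1, -0.1, -0.1]
grip_width: 0.0259
grip_force: 59.1
```

>>> carry_out:
  series: [0,0,-0.1,0,0,0,20,0,0,-0.2,0,0,0,20,0,0,-0.3,0,0,0,20,0,0,-0.4,0,0,0,20,0,0,-0.4,0,0,0,20]

```text
clock: 28.55
position: [0.6274, 0.1326, 0.2004]
tcp_rot: [0.23, 0.973, -0.0, -0.0]
force: [-0.5, 0.0, -0.5]
grip_width: 0.0261
grip_force: 59.1
```

Plug is inside the mouth with no side contact; continue gently.

>>> carry_out:
  series: [0,0,-0.06,0,0,0,20,0,0,-0.12,0,0,0,20,0,0,-0.18,0,0,0,20,0,0,-0.18,0,0,0,20,0,0,-0.18,0,0,0,20]

```text
clock: 29.05
position: [0.6276, 0.1327, 0.1938]
tcp_rot: [0.23, 0.973, 0.0, -0.0]
force: [-0.9, 0.7, -0.3]
grip_width: 0.0259
grip_force: 59.1
```

>>> carry_out:
  series: [0,0,-0.03,0,0,0,20,0,0,-0.06,0,0,0,20,0,0,-0.08,0,0,0,20,0,0,-0.08,0,0,0,20,0,0,-0.08,0,0,0,20]

```text
clock: 29.55
position: [0.6288, 0.1331, 0.1929]
tcp_rot: [0.23, 0.973, 0.001, 0.002]
force: [0.8, -0.0, 6.6]
grip_width: 0.0261
grip_force: 60.2
```

>>> carry_out:
  series: [0,0,0.03,0,0,0,26,0,0,0.03,0,0,0,40,0,0,0.03,0,0,0,60,0,0,0.03,0,0,0,75,0,0,0.03,0,0,0,75]

```text
clock: 30.05
position: [0.6275, 0.1326, 0.1914]
tcp_rot: [0.23, 0.973, -0.0, -0.0]
force: [0.5, -0.2, 0.2]
grip_width: 0.0749
grip_force: 0.0
```

>>> carry_out:
  series: [0,0,0.3,0,0,0,85,0,0,0.9,0,0,0,85,0,0,1.6,0,0,0,85,0,0.3,2.2,0,0,0,85,-0.3,1,2.4,0,0,0,85]

```text
clock: 30.55
position: [0.6178, 0.1717, 0.2919]
tcp_rot: [0.231, 0.973, 0.001, 0.003]
force: [-0.2, -0.2, 0.1]
grip_width: 0.0851
grip_force: 0.0
```

>>> carry_out:
  series: [-0.5,0.8,0,0,0,0,85,-1,1.6,0,0,0,0,85,-1.5,2.4,0,0,0,0,85,-2,3.2,0,0,0,0,85,-2,3.2,0,0,0,0,85]

```text
clock: 31.05
position: [0.5334, 0.3043, 0.289]
tcp_rot: [0.227, 0.974, 0.001, -0.0]
force: [0.7, -0.4, 1.3]
grip_width: 0.0851
grip_force: 0.0
```

```bash
python3 - <<'E'
from h import *
st(); t,_=shot("top","t11"); s,_=shot("side","s11")
r=lambda a:cv2.resize(a[:,:,::-1],(400,300),interpolation=cv2.INTER_AREA)
c=lambda a,x,y,w,h:cv2.resize(a[y-h:y+h,x-w:x+w,::-1],(400,300),interpolation=cv2.INTER_CUBIC)
cv2.imwrite("pics/f11.png",np.vstack([np.hstack([r(t),r(s)]),np.hstack([c(t,220,130,96,72),c(s,280,160,88,66)])]))
E
```

```text
{'clock': 31.05, 'position': [0.533, 0.304, 0.289], 'tcp_rot': [0.227, 0.974, 0.001, -0.0], 'force': [0.674, -0.433, 1.326], 'grip_width': 0.085, 'grip_force': 0.0}
```

View pics/f11.png

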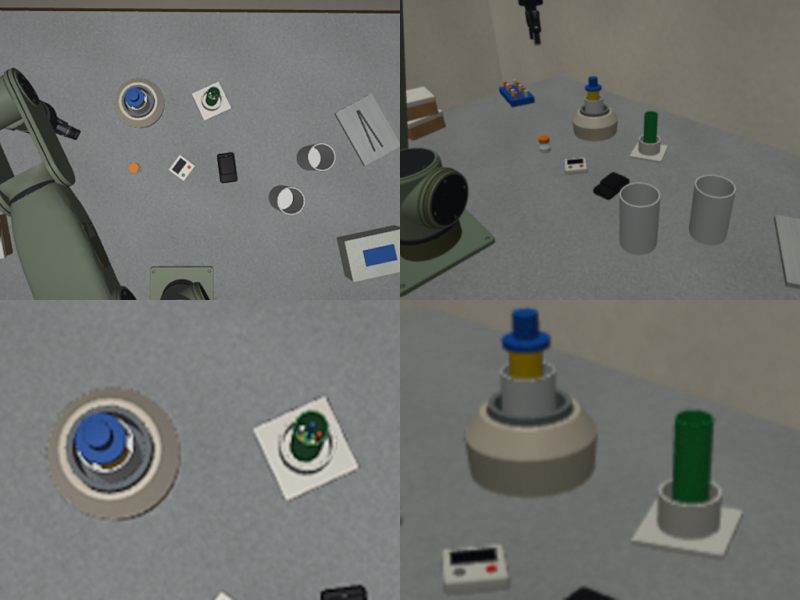

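Everything is stacked upright: the cap's flange lies flat on the yellow goblet, which stands in the canister in the dewar (side crop at (525,340)). The green goblet is in the holder (692,470). The timer, mouse and vial haven't moved.

```bash
python3 -c "
from station import workorder
print(workorder.hand_in())"
```

```text
the job is handed in; nothing more can be done
None
```

The job is handed in at about 31 s on the robot's clock: the green goblet is in the white holder, and the canister, yellow goblet and cap are stacked upright in the dewar in the required order, with the timer, mouse and vial undisturbed; no verdict was returned.

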